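# Index the bridge drilling jig

## Robot

A 7-joint arm with a two-finger parallel gripper is mounted at the origin on a cart in front of the work surface, level with it; the furniture and walls round the work are solid. World frame = base frame: x ahead of the robot, y to its left, z up, the work surface at z = 0. Lengths are in m, angles in rad, forces in N, time in s.
With the tool pointing down it reaches from about 0.35 to 0.9 m from the base axis. Payload 19.9 kg.
Tool frame: the origin (TCP) lies between the finger pads; the fingertips stand 8 mm ahead of it and the grasp point (between the pads) lies 11 mm behind it; z points along the fingers, y is the line along which they close (so a half turn about z gives the same grasp; the last joint's range is limited). The gripper opens to 85 mm and grips with 20 to 120 N. Pads are 22 mm wide; open, the fingers measure 114 mm over their backs; the gripper's body (76 mm by 85 mm) begins 54 mm behind the grasp point. The pads swing forward as they close: fully open they stand 13 mm farther back than shut.
Start: joints at [1.107, 0.417, -0.01, 1.614, 0.005, 1.111, -0.053], TCP at [0.256, -0.57, 0.239] pointing down, gripper open.
Joint ranges: [-2.81, 2.81], [-0.39, 2.02], [-1.27, 1.25], [0.06, 2.57], [-1.19, 4.33], [0.19, 2], [-2.82, 2.82]. Speed limits (rad/s): [1.89, 1.89, 2.39, 2.39, 3.01, 3.01, 3.01].

## Interface

Orientations are given as a unit quaternion [w, x, y, z].
In Python, from rig import arm, camrig, probe_bus gives the robot as it stands (arm), with the cameras (camrig) and the readings (probe_bus).
- The arm moves only by the tool send_path, called after "Call:" by a JSON object that holds its "fn" and its "kwargs". Schema: {"type":"object","properties":{"ticks":{"type":"array","items":{"type":"array","items":{"type":"array","items":{"type":"number"},"minItems":4,"maxItems":4},"minItems":1,"maxItems":12},"minItems":1,"maxItems":1},"aperture":{"type":"number"},"clamp_n":{"type":"number"},"only":{"type":"string"},"quiet":{"type":"boolean"},"lines":{"type":"string"}},"required":["ticks"],"additionalProperties":false}. ticks is a list that holds a single list of rows (three levels of brackets), with 1 to 12 rows, each of 4 numbers: dx, dy, dz in m, then a turn about the tool's z in rad; each row shifts and turns the commanded pose from where the row before left it, along the tool's axes as they then stand; what a row does not reach is not made up. A row lasts 1/10 s, in which the tool goes at most 0.05 m and 0.15 rad, less where a joint would pass 70% of its speed; a pose out of reach is approached as far as the arm can. aperture is the opening from 0.0 (shut) to 1.0 (fully open), set as the call begins (left out keeps the last). The fingers move at their own pace and stop on an object; clamp_n is the grip in N (left out, the last holds). Time passes only in rows, so rows that do not move let the fingers close. The tool returns the time, the measured TCP pose, the force, the opening and the grip force at its end. only (a regular expression) keeps the lines of the reply that match it, lines (a string "A,B") keeps lines A to B, and quiet returns only ok. Input that does not fit is refused with a message, and nothing moves.
- probe_bus.read_state(): the state, without advancing time (a new reading comes with each control period).
- camrig.capture(name): name is "side" or "top" or "wrist"; returns a dict with "img" (480x640x3 uint8, red, green, blue), "intrinsics" (3x3 intrinsics, pixels), "cam_to_world" (4x4, takes a point from camera to world coordinates); the wrist camera has in their place "mount" (4x4, takes a point from camera to tool coordinates, whose origin is the TCP and whose axes are the flange's). Camera axes: x right, y down, z forward; pixel columns grow to the right and rows downward; lengths in m; the calibration is good to about 2 mm. A picture is of the moment at which its call begins: read the wrist's pose just before it. There is no depth.
- arm.sign_off(): hands the job in; it is judged then, once.
The state is a dict: "time": time; "q": joint angles; "joint_velocities": joint speeds; "joint_efforts": joint torques, N m; "tcp_pos": TCP position; "ee_rot": TCP orientation; "contact_force": force on the tool from outside, world axes, zero at the start; "ft_torque": the same for the moment, N m; "opening": opening from 0.0 (shut) to 1.0 (fully open); "finger_force": force on a finger pad.
Only numpy, scipy, OpenCV 4.12 (cv2) and the standard library are available. Lean on these libraries where they do the work, as an engineer would, in place of code of your own. Each camera call takes 0.05 s, during which the arm holds its last target. There are 200 camera calls.

## Task

The rosewood bridge blank lies in the tray of the drilling jig's carriage, at the loading station. With the fingertips hold down the brass-buttoned spring plunger that locks the carriage, and while it is down push the carriage off its socket; push on until it is fully home under the bush plate and the plunger has snapped up into the second socket, then take the hand clear. Press and push gently, lift nothing: the blank stays seated in its tray and the screwdriver, marker and caul beside the jig stay where they lie.

Things in the scene. Friction and masses are not known exactly. Their poses are not given: they have to be found in the camera images.
- drill_jig: Fixed drilling jig: T-shaped plywood base, 18 mm thick. Origin on the bench, on its centre line; x axis = the way the carriage slides, away from its narrow near end (x = -130 to 112 mm), y left, z up. Near half 120 mm wide, with two rails (tops z = 30 mm) guiding the carriage; far half 240 mm wide.
- bush_plate (a point): Centre of the top of the fixed aluminium bush plate with six drill bushes in a row, a bridge across the jig's far half: 240 mm wide (y), 34 mm deep (x), underside z = 40 mm, bush tops z = 56 mm. The blank must come under it; 120 mm in +x from the plunger.
- carriage (a joint): Position of the sliding carriage along the jig's +x, in m: 0 at the loading station (start), 0.060 at the drilling station, both with 1.5 mm play; end stop at 0.0616. Locked while the plunger is up in a socket. Otherwise it stays where it is left; friction about 2 N, about 1 N more while the plunger rubs under it.
- push_face (a point): Centre of the near, upright face of the wooden push block on the carriage, the face to push towards the jig's +x: 64 mm wide (y), z = 26 to 58 mm, block 18 mm thick, edges rounded 4 mm. The point is at z = 48 mm, at the start 17 mm in +x from the plunger's axis; it moves with the carriage.
- second_socket (a point): Centre of the carriage's second square socket (21 mm, in the 60 mm wide aluminium tongue, top z = 26 mm), at the start 60 mm in -x from the plunger and joined to the first socket by a slot 12 mm wide. Moves with the carriage; lies over the plunger at the drilling station.
- plunger (a joint): How far the spring plunger is pressed down, in m: 0 up, 0.010 fully down; spring 4 N at the top, 7 N at the bottom. Its 18 mm square collar locks the carriage unless pressed more than 0.007. When the carriage is over 4 mm off a socket, the slot's edges keep it down at 0.007 unaided until the next socket comes and it springs up to 0.
- plunger_top (a point): Centre of the top of the plunger's round brass button, 24 mm in diameter, 8 mm thick, on a 9 mm stem through the carriage's slot; top at z = 46.5 mm when up, 36.5 mm fully down, 39.5 mm when held under the carriage. It only moves up and down: always at x = -45 mm, y = 0 in the jig's frame.
- tray_seat (a point): Centre of the floor of the carriage's tray (z = 26 mm, at x = +15 mm in the jig's frame at the start), moves with the carriage; axes as the jig's. The tray's walls are 5 mm high with about 1 mm play round the blank.
- bridge_blank: Loose dark rosewood bridge blank, 36 x 180 x 10 mm, long axis y across the jig, origin at the centre of its underside, lying in the tray.
- driver_yellow: Bystander: yellow-handled screwdriver, 184 mm long, 26 mm high, lying right of the jig's near end. Origin at the centre of its underside, long axis y.
- marker: Bystander: black felt marker, 119 mm long, 16 mm thick, lying left of the jig's near end. Origin at the centre of its underside, long axis y.
- caul: Bystander: pine caul (small wooden bar) 30 x 140 x 24 mm, lying right of the screwdriver. Origin at the centre of its underside, long axis y.

How it is judged:
By the outcome, as a careful person would: the job done as asked, in the order asked, and still so for the second after the job is handed in, with the robot touching nothing.
It also fails if it takes over 32 s, if anything falls off the work surface, if the arm or the gripper's body presses on something with over 40 N, if the wrist force passes 120 N, or if a joint passes its speed limit or range.

## Working session

There is one attempt and no reset: what is moved stays moved. The work goes in short steps, Python scripts to look and compute and a tool call to move; the robot and the scene stay as the last step left them, time stands still between calls to the robot, and variables do not carry over. Pictures are saved under pics/ and viewed, at most 10 in all, crops included, and the job is handed in when it is done.

```bash
ls; mkdir -p pics
```

Run:
```python
from rig import arm, camrig, probe_bus
import cv2,numpy as np
s=probe_bus.read_state();print(s['time'],s['tcp_pos'],s['ee_rot'],s['opening'],s['contact_force'])
for n in("top","side"):
    c=camrig.capture(n);cv2.imwrite(f"pics/{n}0.png",c["img"][:,:,::-1]);print(n,c["intrinsics"].tolist(),np.round(c["cam_to_world"],4).tolist())
```

```text
pics
rig.py
0.0 [ 0.25573648 -0.56990036  0.23867278] [-5.96948775e-04  9.77838593e-01  2.09359255e-01 -1.76777905e-04] 1.000387324690015 [ 0.82152878  0.16139072 -0.52275453]
top [[523.7457342924228, 0.0, 318.95093090770257], [0.0, 523.7457342924228, 230.46641041732434], [0.0, 0.0, 1.0]] [[-0.0038, -0.9933, 0.1154, 0.3581], [-1.0, 0.0043, 0.0034, -0.1994], [-0.0039, -0.1154, -0.9933, 0.9243], [0.0, 0.0, 0.0, 1.0]]
side [[579.5236717156063, 0.0, 320.4659443360894], [0.0, 579.5236717156063, 237.6934343036843], [0.0, 0.0, 1.0]] [[-0.9477, 0.2755, -0.1609, 0.6082], [0.3189, 0.8323, -0.4535, 0.2265], [0.009, -0.4811, -0.8766, 0.8384], [0.0, 0.0, 0.0, 1.0]]
```

View pics/top0.png

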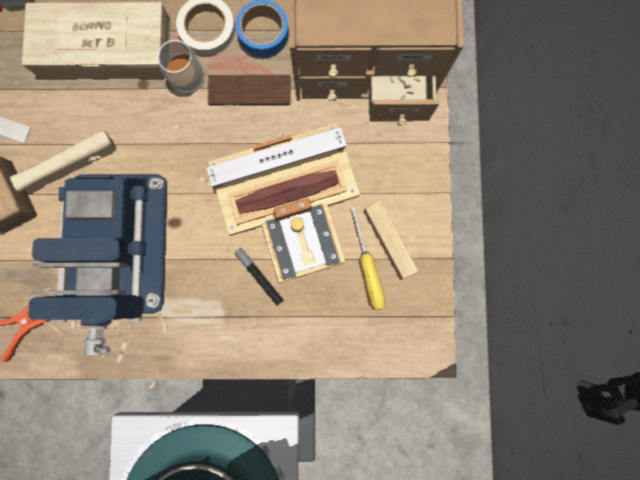

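View pics/side0.png

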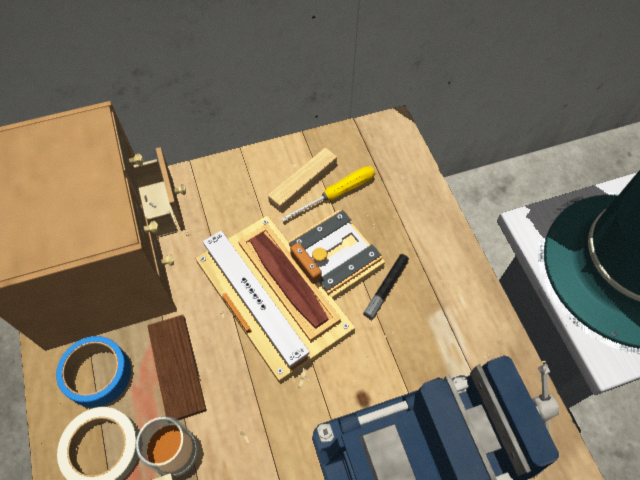

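Top view: the brass button is at about (298,224), the push block at (293,209), and the bush row at (277,157). In the side view the button is at (319,255). The jig's +x is yawed roughly +17° from world x.

Create h.py:
```python
import numpy as np,cv2
from rig import arm, camrig, probe_bus
def ray(c,uv):
    d=np.linalg.inv(c["intrinsics"])@[uv[0],uv[1],1];T=c["cam_to_world"];return T[:3,3],T[:3,:3]@d
def plane(c,uv,z):
    o,d=ray(c,uv);return o+d*(z-o[2])/d[2]
def tri(c1,u1,c2,u2):
    o,d=ray(c1,u1);p,e=ray(c2,u2);t=np.linalg.lstsq(np.c_[d,-e],p-o,rcond=None)[0];a,b=o+d*t[0],p+e*t[1]
    return (a+b)/2,np.linalg.norm(a-b)
def blobs(c,lo,hi,box,amin=20):
    x0,y0,x1,y1=box;h=cv2.cvtColor(c["img"],cv2.COLOR_RGB2HSV)[y0:y1,x0:x1]
    m=cv2.inRange(h,np.array(lo),np.array(hi));n,l,st,ce=cv2.connectedComponentsWithStats(m)
    out=[]
    for i in range(1,n):
        if st[i,4]>=amin:
            r=cv2.minAreaRect(np.argwhere(l==i)[:,::-1].astype(np.float32))
            out.append((st[i,4],ce[i]+[x0,y0],np.array(cv2.boxPoints(r))+[x0,y0]))
    return sorted(out,key=lambda b:-b[0])
```

Run:
```python
from h import *
t=camrig.capture("top");s=camrig.capture("side")
for n,c,b,pt in(("t",t,(255,190,335,280),(298,222)),("s",s,(285,210,385,295),(319,255))):
    x0,y0,x1,y1=b
    print(n,cv2.cvtColor(c["img"],cv2.COLOR_RGB2HSV)[pt[1]-1:pt[1]+2,pt[0]-1:pt[0]+2].reshape(-1,3).tolist())
    k=cv2.resize(c["img"][y0:y1,x0:x1],None,fx=6,fy=6,interpolation=cv2.INTER_NEAREST)
    cv2.imwrite(f"pics/crop_{n}.png",k[:,:,::-1])
for c,b in((t,(195,115,365,240)),(s,(190,220,350,380))):
    print([(a,ce.round(1).tolist(),bx.round(1).tolist()) for a,ce,bx in blobs(c,(0,0,170),(180,40,255),b,200)][:2])
    print([(a,ce.round(1).tolist(),bx.round(1).tolist()) for a,ce,bx in blobs(c,(0,70,20),(180,255,125),b,200)][:2])
a=cv2.imread("pics/crop_t.png");b=cv2.imread("pics/crop_s.png");w=np.zeros((540+0,800,3),np.uint8)
a=cv2.resize(a,(400,450));b=cv2.resize(b,(400,340));w[:450,:400]=a;w[:340,400:]=b;cv2.imwrite("pics/both.png",w)
```

```text
t [[22, 124, 247], [22, 121, 248], [22, 122, 247], [22, 121, 246], [22, 121, 247], [22, 118, 248], [22, 123, 247], [23, 121, 247], [22, 121, 247]]
s [[22, 183, 240], [23, 180, 240], [22, 179, 241], [23, 174, 243], [22, 177, 241], [22, 180, 241], [22, 180, 241], [22, 178, 242], [22, 175, 242]]
[(np.int32(2711), [275.9, 156.0], [[204.8, 164.4], [340.4, 124.2], [346.7, 145.4], [211.1, 185.6]]), (np.int32(579), [299.5, 227.6], [[278.9, 219.8], [309.8, 210.6], [318.3, 238.9], [287.4, 248.2]])]
[(np.int32(1055), [289.6, 194.1], [[236.6, 202.5], [335.0, 173.4], [338.9, 186.6], [240.5, 215.7]]), (np.int32(341), [276.9, 169.2], [[212.5, 187.5], [342.3, 145.7], [343.7, 150.3], [214.0, 192.0]])]
[(np.int32(3280), [256.2, 298.3], [[202.2, 241.3], [221.7, 227.5], [308.8, 351.4], [289.2, 365.2]]), (np.int32(454), [330.6, 239.2], [[304.9, 249.3], [348.4, 222.1], [354.9, 232.4], [311.4, 259.6]])]
[(np.int32(1297), [290.0, 277.6], [[245.7, 243.6], [264.8, 229.1], [331.6, 316.5], [312.6, 331.0]]), (np.int32(455), [310.0, 360.2], [[277.1, 372.3], [348.4, 331.0], [355.0, 342.4], [283.7, 383.7]])]
```

View pics/both.png

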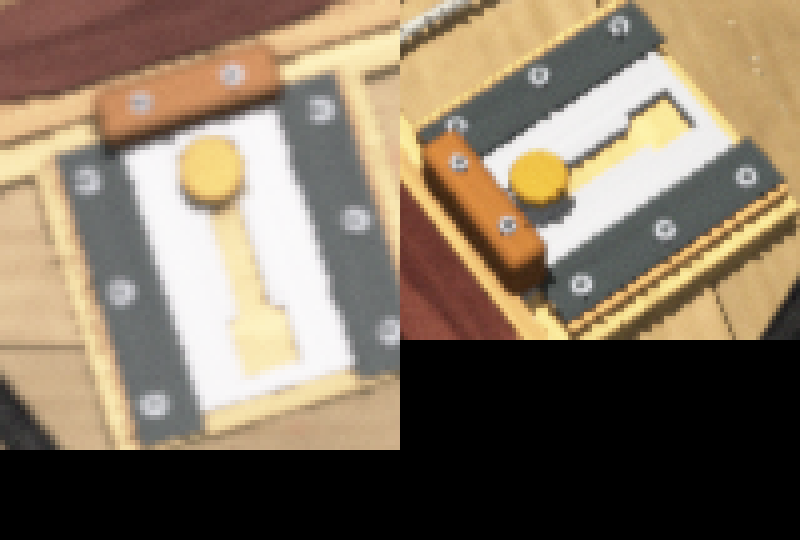

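In the crops the button-top centre is at about (297.2,223.2) in the top view and (319.5,253.4) in the side view. The slot runs straight back from it to the second socket, and the push block is just ahead of the button.

Run:
```python
from h import *
t=camrig.capture("top");s=camrig.capture("side")
P,g=tri(t,(297.2,223.2),s,(319.5,253.4));print("plunger",P,g,plane(t,(297.2,223.2),.0465),plane(s,(319.5,253.4),.0465))
def yaw(c,b,z):
    # long axis from box points, perpendicular gives +x
    b=np.array([plane(c,p,z) for p in b]);e=[b[1]-b[0],b[2]-b[1]];e=max(e,key=np.linalg.norm)[:2]
    e=e if e[1]>0 else -e;return np.degrees(np.arctan2(-e[0],e[1])),b.mean(0)
for c,b,z in((t,[[204.8,164.4],[340.4,124.2],[346.7,145.4],[211.1,185.6]],.05),(s,[[202.2,241.3],[221.7,227.5],[308.8,351.4],[289.2,365.2]],.05),
 (t,[[236.6,202.5],[335,173.4],[338.9,186.6],[240.5,215.7]],.036),(s,[[245.7,243.6],[264.8,229.1],[331.6,316.5],[312.6,331]],.036)): print(yaw(c,b,z))
# bush row (dark on plate)
for c,b in((t,(250,140,300,175)),(s,(235,268,275,320))):
    x0,y0,x1,y1=b;gimg=cv2.cvtColor(c["img"],cv2.COLOR_RGB2GRAY)[y0:y1,x0:x1]
    n,l,st,ce=cv2.connectedComponentsWithStats((gimg<110).astype(np.uint8))
    print([( (ce[i]+[x0,y0]).round(1).tolist(),int(st[i,4]),plane(c,ce[i]+[x0,y0],.056)[:2].round(4).tolist()) for i in range(1,n) if st[i,4]>3])
st=probe_bus.read_state();print(st["tcp_pos"],st["q"])
```

```text
plunger [ 0.47274675 -0.15932279  0.04320571] 0.0005801411494990076 [ 0.47257172 -0.1596134   0.0465    ] [ 0.47306228 -0.15756979  0.0465    ]
(np.float64(16.688200529834976), array([ 0.59020751, -0.12343391,  0.05      ]))
(np.float64(16.146739252967727), array([ 0.58726092, -0.12459479,  0.05      ]))
(np.float64(16.497644615739283), array([ 0.52383523, -0.14305903,  0.036     ]))
(np.float64(16.879126758757348), array([ 0.53108184, -0.13768316,  0.036     ]))
[([270.4, 144.6], 57, [0.6064, -0.1143]), ([278.7, 168.1], 152, [0.5656, -0.1286])]
[([271.1, 271.9], 67, [0.553, -0.1462]), ([243.4, 278.9], 7, [0.5951, -0.1482]), ([247.0, 284.0], 5, [0.5922, -0.1385]), ([251.1, 289.7], 7, [0.5889, -0.1278]), ([254.7, 294.8], 6, [0.5861, -0.1183]), ([241.6, 299.0], 5, [0.6059, -0.1179]), ([258.8, 300.4], 5, [0.5828, -0.108]), ([262.7, 306.1], 9, [0.5799, -0.0976]), ([236.1, 317.4], 9, [0.6206, -0.0929]), ([255.0, 318.2], 4, [0.5954, -0.0832])]
[ 0.25582559 -0.57010944  0.23906225] [ 1.10749908  0.41760125 -0.01030594  1.61377148  0.00470544  1.11072455
 -0.05298793]
```

Plunger is at about (0.4727, -0.1583) and the jig yaw about 16.6°. Next I shut the fingers and fly to above the plunger.

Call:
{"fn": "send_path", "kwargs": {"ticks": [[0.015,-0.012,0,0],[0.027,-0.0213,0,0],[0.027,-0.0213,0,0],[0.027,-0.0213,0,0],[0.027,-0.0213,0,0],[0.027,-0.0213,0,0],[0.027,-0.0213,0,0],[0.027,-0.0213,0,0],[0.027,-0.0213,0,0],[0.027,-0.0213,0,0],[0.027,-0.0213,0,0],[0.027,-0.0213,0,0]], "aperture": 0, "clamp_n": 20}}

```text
refused: ticks: the value is too long (schema: maxItems 1). Nothing was moved.
```

Refused on format, not on reach. It needs a list holding one list of rows, three levels of brackets.

Call:
{"fn": "send_path", "kwargs": {"ticks": [[[0.015,-0.012,0,0],[0.027,-0.0213,0,0],[0.027,-0.0213,0,0],[0.027,-0.0213,0,0],[0.027,-0.0213,0,0],[0.027,-0.0213,0,0],[0.027,-0.0213,0,0],[0.027,-0.0213,0,0],[0.027,-0.0213,0,0],[0.027,-0.0213,0,0],[0.027,-0.0213,0,0],[0.027,-0.0213,0,0]]], "aperture": 0, "clamp_n": 20}}

```text
time: 1.5
tcp_pos: [0.4402, -0.2165, 0.2394]
ee_rot: [0.0, 0.978, 0.209, 0.0]
contact_force: [0.5, -0.3, -0.8]
opening: 0.001
finger_force: 0.0
```

Run:
```python
from h import *
s=probe_bus.read_state();x=np.array([.9583,.2857]);d=np.array([.4765,-.1572])-s["tcp_pos"][:2]
a=2*np.arctan2(s["ee_rot"][2],s["ee_rot"][1]);print(a,d,d@[np.cos(a),np.sin(a)],d@[np.sin(a),-np.cos(a)])
```

```text
0.421746965750845 [0.03633908 0.05928561] 0.05742372934196184 -0.039215135678790675
```

Call:
{"fn": "send_path", "kwargs": {"ticks": [[[0.025,-0.017,0,0],[0.02,-0.014,0,0],[0.0128,-0.0086,0,0],[0,0,0.02,0.07],[0,0,0.03,0.0619],[0,0,0.03,0],[0,0,0.03,0],[0,0,0.025,0],[0,0,0.015,0],[0,0,0,0],[0,0,0,0]]]}}

```text
time: 2.6
tcp_pos: [0.4764, -0.158, 0.0897]
ee_rot: [-0.0, 0.99, 0.144, -0.0]
contact_force: [-0.2, 0.1, 0.8]
opening: 0.002
finger_force: 0.0
```

Run:
```python
from h import *
s=probe_bus.read_state();x=np.array([.9583,.2857]);d=s["tcp_pos"][:2]-[.4727,-.1583]
a=2*np.arctan2(s["ee_rot"][2],s["ee_rot"][1]);print(np.degrees(a),s["tcp_pos"],d@x,d@[-x[1],x[0]])
im=[camrig.capture(n)["img"] for n in("top","side","wrist")]
a=cv2.resize(im[0][185:255,255:335],(400,350));b=cv2.resize(im[1][210:280,285:365],(400,350))
w=np.zeros((600,800,3),np.uint8);w[:350,:400]=a;w[:350,400:]=b;w[350:,:333]=cv2.resize(im[2],(333,250))
cv2.imwrite("pics/above.png",w[:,:,::-1])
```

```text
16.613923395512717 [ 0.4763892 -0.1579722  0.0896974] 0.0036290146043682914 -0.0007398748619715219
```

View pics/above.png

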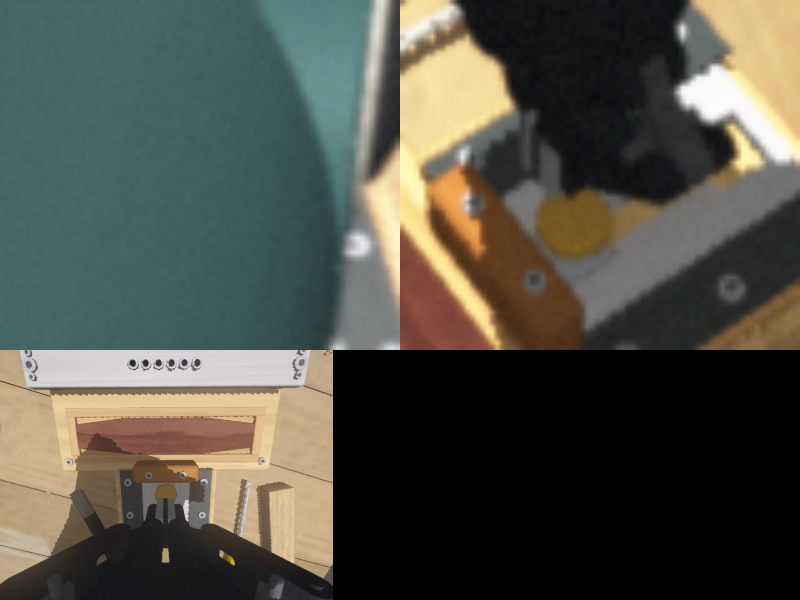

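The wrist view shows the tool square to the jig, with the button centred laterally ahead of the shut fingertips. One check of the button and push face from the wrist camera before pressing.

Run:
```python
from h import *
s=probe_bus.read_state();c=camrig.capture("wrist")
w,x,y,z=s["ee_rot"];from scipy.spatial.transform import Rotation as R
T=np.eye(4);T[:3,:3]=R.from_quat([x,y,z,w]).as_matrix();T[:3,3]=s["tcp_pos"]
c["cam_to_world"]=T@c["mount"]
cv2.imwrite("pics/w.png",cv2.resize(c["img"][200:300,240:400],(800,500),interpolation=cv2.INTER_NEAREST)[:,:,::-1])
X=np.array([.9583,.2857]);Y=np.array([-X[1],X[0]])
for uv in((319,273),(319,260),(319,250)):
  for z in(.0465,.058):
    d=plane(c,uv,z)[:2]-s["tcp_pos"][:2];print(uv,z,d@X,d@Y)
```

```text
(319, 273) 0.0465 0.0011577808921523285 -0.0006950462947114306
(319, 273) 0.058 0.005616927754118513 -0.0006381368620287168
(319, 260) 0.0465 0.008541461716346756 -0.0006865157574356448
(319, 260) 0.058 0.01252363604321395 -0.000630157382157341
(319, 250) 0.0465 0.014114922438095126 -0.0006800766093232064
(319, 250) 0.058 0.017737061200990487 -0.0006241341914613096
```

View pics/w.png

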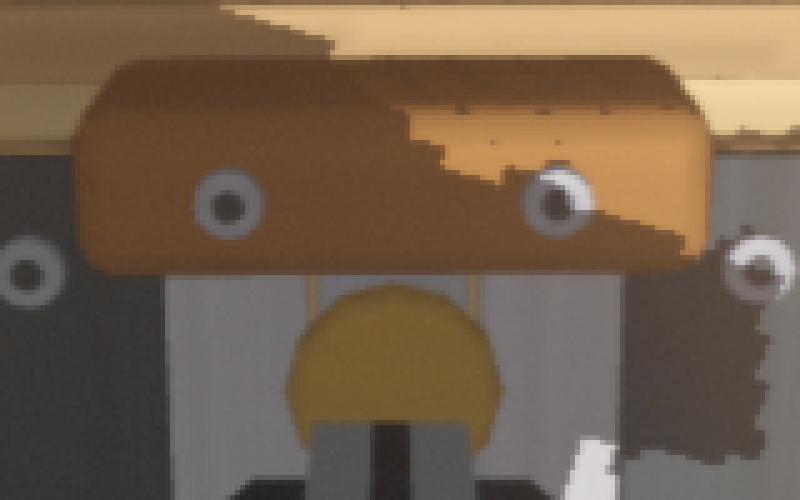

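The button centre is 1.6 mm behind the TCP and on the line, and the face has about 3 mm of clearance. Pressing down.

Call:
{"fn": "send_path", "kwargs": {"ticks": [[[0,0,0.015,0],[0,0,0.012,0],[0,0,0.006,0],[0,0,0.003,0],[0,0,0.003,0],[0,0,0.002,0],[0,0,0.002,0],[0,0,0.0015,0],[0,0,0,0],[0,0,0,0]]]}}

```text
time: 3.8
tcp_pos: [0.4761, -0.1579, 0.045]
ee_rot: [-0.0, 0.99, 0.144, -0.0]
contact_force: [-4.4, 0.6, 6.4]
opening: -0.004
finger_force: 3.1
```

Call:
{"fn": "send_path", "kwargs": {"ticks": [[[0,0,0.0007,0],[0,0,0,0],[0.002,0,0,0],[0.002,0,0,0],[0.002,0,0,0],[0.002,0,0,0],[0,0,0,0]]]}}

```text
time: 4.5
tcp_pos: [0.4835, -0.1561, 0.0444]
ee_rot: [0.0, 0.99, 0.144, -0.0]
contact_force: [-6.5, -1.2, 10.7]
opening: -0.001
finger_force: 5.5
```

Call:
{"fn": "send_path", "kwargs": {"ticks": [[[0.002,0,0,0],[0.002,0,0,0],[0.001,0,0,0],[0,0,-0.002,0],[0,0,-0.002,0],[0,0,0,0]]]}}

```text
time: 5.1
tcp_pos: [0.4885, -0.1545, 0.0483]
ee_rot: [0.0, 0.99, 0.144, -0.0]
contact_force: [-4.1, -1.8, 3.6]
opening: 0.001
finger_force: 2.4
```

Run:
```python
from h import *
im=[camrig.capture(n)["img"] for n in("side","wrist")]
w=np.zeros((400,800,3),np.uint8);w[:,:400]=cv2.resize(im[0][210:280,285:355],(400,400));w[:300,400:]=cv2.resize(im[1],(400,300));cv2.imwrite("pics/off.png",w[:,:,::-1])
```

```text
(no output)
```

View pics/off.png

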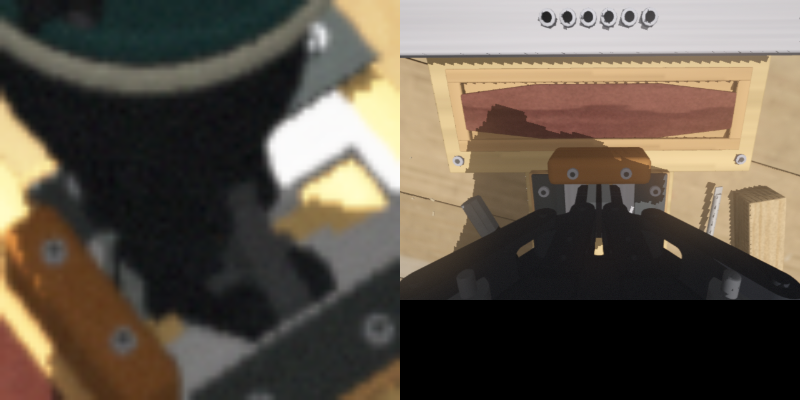

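Run:
```python
from h import *
from scipy.spatial.transform import Rotation as R
s=probe_bus.read_state();c=camrig.capture("wrist")
w,x,y,z=s["ee_rot"];T=np.eye(4);T[:3,:3]=R.from_quat([x,y,z,w]).as_matrix();T[:3,3]=s["tcp_pos"];c["cam_to_world"]=T@c["mount"]
X=np.array([.9583,.2857])
B=np.array([.4727,-.1583])
for r in(285,293,300):
  for z in(.054,.058):
    p=plane(c,(319,r),z)[:2];print(r,z,"rel tcp",(p-s["tcp_pos"][:2])@X,"rel plunger",(p-B)@X)
print("tcp rel plunger",(s["tcp_pos"][:2]-B)@X)
cv2.imwrite("pics/w2.png",cv2.resize(c["img"][220:340,220:420],(800,480))[:,:,::-1])
```

```text
285 0.054 rel tcp 0.015408248307142667 rel plunger 0.0317120803357515
285 0.058 rel tcp 0.01712203849739649 rel plunger 0.033425870526005326
293 0.054 rel tcp 0.012005056754443959 rel plunger 0.028308888783052794
293 0.058 rel tcp 0.013824963631050177 rel plunger 0.03012879565965901
300 0.054 rel tcp 0.008989173472031422 rel plunger 0.02529300550064026
300 0.058 rel tcp 0.010903120174312747 rel plunger 0.027206952202921582
tcp rel plunger 0.016303832028608835
```

View pics/w2.png

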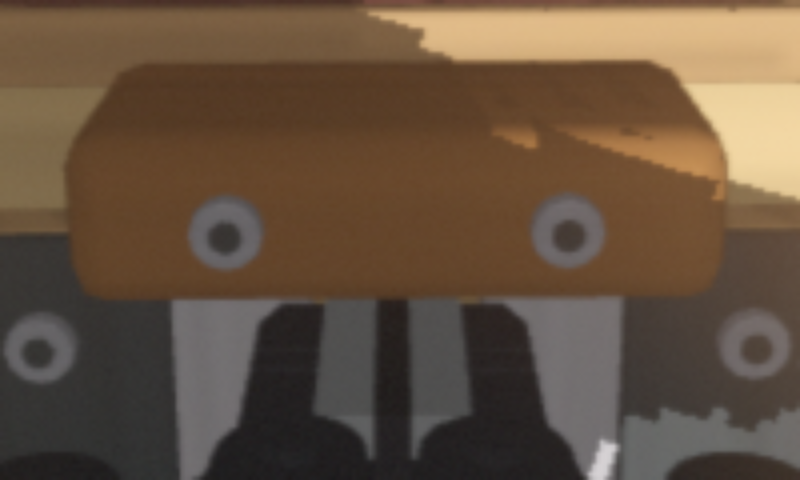

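The fingertips are against the block face, which has moved about 10 mm, so the collar is off its socket and the slot holds the plunger down. Pushing on.

Call:
{"fn": "send_path", "kwargs": {"ticks": [[[0.002,0,-0.0015,0],[0.004,0,0,0],[0.005,0,0,0],[0.005,0,0,0],[0.005,0,0,0],[0.005,0,0,0],[0.005,0,0,0],[0.005,0,0,0],[0.004,0,0,0],[0.003,0,0,0],[0.002,0,0,0],[0,0,0,0]]]}}

```text
time: 6.45
tcp_pos: [0.5323, -0.1412, 0.0497]
ee_rot: [0.0, 0.989, 0.145, 0.0]
contact_force: [-2.0, -0.3, -1.0]
opening: 0.003
finger_force: 0.8
```

Call:
{"fn": "send_path", "kwargs": {"ticks": [[[0.001,0,0,0],[0.001,0,0,0],[0,0,0,0]]]}}

```text
time: 6.75
tcp_pos: [0.5339, -0.1408, 0.0497]
ee_rot: [0.0, 0.99, 0.144, 0.0]
contact_force: [-3.8, 0.1, 0.6]
opening: 0.004
finger_force: 1.5
```

Call:
{"fn": "send_path", "kwargs": {"ticks": [[[0.001,0,0,0],[0.001,0,0,0],[0,0,0,0],[0,0,0,0]]]}}

```text
time: 7.15
tcp_pos: [0.5361, -0.1403, 0.0498]
ee_rot: [0.0, 0.99, 0.144, 0.0]
contact_force: [-0.0, 0.4, -0.0]
opening: -0.001
finger_force: 0.0
```

Call:
{"fn": "send_path", "kwargs": {"ticks": [[[0.001,0,0,0],[0,0,0,0],[0,0,0,0]]]}}

```text
time: 7.45
tcp_pos: [0.5367, -0.1399, 0.0496]
ee_rot: [-0.0, 0.99, 0.144, 0.0]
contact_force: [-0.0, -0.4, 0.0]
opening: -0.001
finger_force: 0.0
```

Run:
```python
from h import *
im=camrig.capture("side")["img"]
cv2.imwrite("pics/s3.png",cv2.resize(im[200:320,230:390],(800,600))[:,:,::-1])
```

```text
(no output)
```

View pics/s3.png

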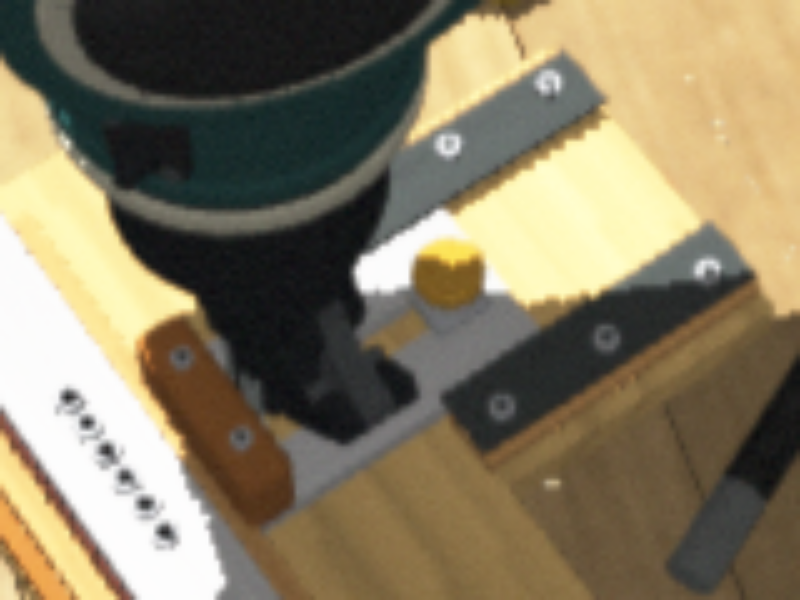

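Run:
```python
from h import *
c=camrig.capture("side");old={"img":cv2.imread("pics/side0.png")[:,:,::-1].copy()}
for k in(old,c): print([(int(a),ce.round(1).tolist(),b.min(0),b.max(0)) for a,ce,b in blobs(k,(15,150,60),(30,255,255),(305,240,335,268),30)])
T=np.linalg.inv(c["cam_to_world"])
for z in(.0465,.0395):
    p=c["intrinsics"]@(T@[.473,-.1585,z,1])[:3];print(z,p[:2]/p[2])
```

```text
[(148, [319.5, 254.4], array([310.50000191, 245.5       ]), array([328.50000191, 263.5       ])), (42, [307.4, 261.2], array([305., 256.]), array([311., 267.]))]
[(136, [319.2, 254.4], array([313., 249.]), array([325., 260.]))]
0.0465 [319.34583459 252.8774459 ]
0.0395 [319.31294783 254.94995986]
```

Call:
{"fn": "send_path", "kwargs": {"ticks": [[[0.001,0,0,0],[0,0,0,0],[0,0,0,0]]]}}

```text
time: 7.85
tcp_pos: [0.5376, -0.1397, 0.0496]
ee_rot: [-0.0, 0.99, 0.144, -0.0]
contact_force: [-0.6, -0.1, -0.1]
opening: -0.005
finger_force: 0.3
```

Call:
{"fn": "send_path", "kwargs": {"ticks": [[[0.001,0,0,0],[0,0,0,0],[0,0,0,0]]]}}

```text
time: 8.15
tcp_pos: [0.5382, -0.1395, 0.0495]
ee_rot: [-0.0, 0.99, 0.144, -0.0]
contact_force: [-3.7, -1.5, 2.5]
opening: -0.004
finger_force: 2.4
```

The button's centroid is back at its starting height, so the plunger is up. One more gentle nudge to confirm the carriage is home.

Call:
{"fn": "send_path", "kwargs": {"ticks": [[[0.001,0,0,0],[0,0,0,0],[0,0,0,0]]]}}

```text
time: 8.45
tcp_pos: [0.5383, -0.1395, 0.0494]
ee_rot: [-0.0, 0.99, 0.144, -0.001]
contact_force: [-10.7, -2.9, 6.6]
opening: -0.004
finger_force: 5.5
```

It is stiff, so the carriage is home and locked. Backing off and lifting clear.

Call:
{"fn": "send_path", "kwargs": {"ticks": [[[-0.003,0,0,0],[-0.005,0,0,0],[-0.005,0,0,0],[0,0,-0.02,0],[0,0,-0.03,0],[0,0,-0.04,0],[-0.02,0,-0.04,0],[-0.04,0,-0.03,0],[-0.04,0,0,0],[-0.04,0,0,0],[0,0,0,0],[0,0,0,0]]]}}

```text
time: 9.65
tcp_pos: [0.3926, -0.1832, 0.21]
ee_rot: [0.0, 0.99, 0.144, 0.0]
contact_force: [0.4, -0.1, 0.9]
opening: 0.002
finger_force: 0.0
```

Run:
```python
from h import *
c=camrig.capture("wrist")["img"];k=camrig.capture("side");w=np.zeros((450,800,3),np.uint8);w[:300,:400]=cv2.resize(c,(400,300));w[:450,400:]=cv2.resize(k["img"][140:365,200:400],(400,450));cv2.imwrite("pics/end.png",w[:,:,::-1])
print([(int(a),ce.round(1).tolist()) for a,ce,b in blobs(k,(15,150,60),(30,255,255),(305,240,335,268),30)])
```

```text
[(142, [319.4, 254.3])]
```

View pics/end.png

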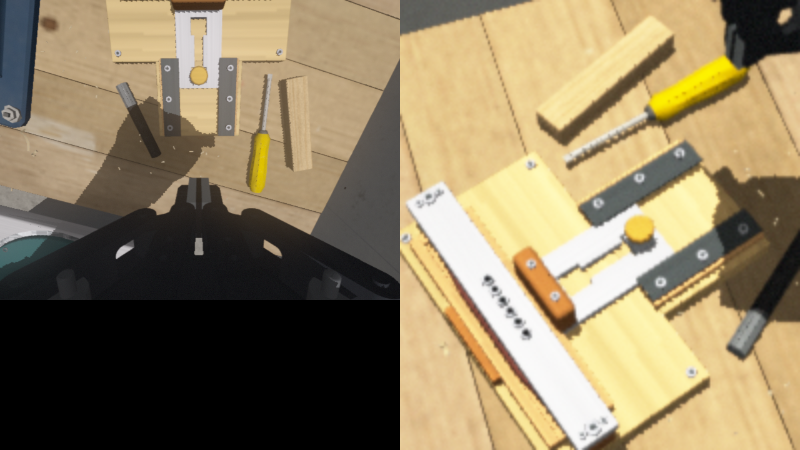

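The carriage is under the bush plate, with the button up over the second socket at crop (639,229). The screwdriver, marker and caul are undisturbed, and the hand is clear.

```bash
python3 -c "
from rig import arm, camrig, probe_bus
print(arm.sign_off())"
```

```text
the job is handed in; nothing more can be done
None
```

The carriage is home under the bush plate and the plunger has snapped up into the second socket; the hand is clear, the screwdriver, marker and caul look unmoved, and I handed the job in at about 10 s, though the bush plate hides the blank so I couldn't see its seat directly at the end.

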